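Open the reserve of the run-out capsule lane

TASK

In the coffee-capsule rack, the lane with the yellow label strip has run out: its front is empty while its flap is still shut, green side up. With your fingertips, flip that reserve flap right over its hinge so that it lies flat behind the hinge with the red reorder face up, and push the gold reserve capsule forward along the lane until it stands against the front stop. Do not pick any capsule up, and leave the other two lanes, their flaps and capsules, and the espresso cup as they are.

Things in the scene. Friction and masses are not known exactly. Their poses are not given: they have to be found in the camera images.
- tray: wooden tray, 215 x 290, base 8 thick, fixed, origin under its middle. Three capsule lanes stand on it side by side, 90 apart, in an order that changes, all with its heading
- lane_gold: black capsule lane with a yellow label strip (44x15) sloping down in front of its front stop: front part empty, green flap shut over one gold reserve capsule. Fixed; 180 long (x), 52 wide (y); origin at the centre of its underside, 8 above the table; +x runs from front stop to rear, z up. Channel floor at z=4, 44 wide inside; front walls (x=-86 to 0) 13 high
- lane_gold_front (a point): middle of the inner face of that lane's front stop, on the channel floor: lane x=-86, z=4. The stop is 20 high, 4 thick; the label rail reaches to lane x=-103. Axes as the lane's
- lane_red: the lane with the red label strip, same make: two red capsules in front, a third under its green flap, which stays shut
- lane_blue: the lane with the blue label strip, same make: its flap already lies back showing red and its last blue capsule is already at the front stop; it stays as it is
- flap_gold_hinge (a point): middle of the yellow lane's hinge pin (along y): lane x=90, z=42, so 50 above the table; axes as the lane's. Ears beside the flap hold it, 50 high, out to 32 either side. In front of it the reserve pocket: lane x=0 to 86, side walls 36 high, 44 wide inside, rear wall 34 high
- flap_gold_lip (a point): middle of the top edge of that flap's lip; moves with the flap. Flap: plate 90 long from the pin, 50 wide, 3 thick, 30 g, green on top when shut, red below; at its end a lip 20 long, 50 wide, 3 thick, turned up 60 degrees from the green face: shut, its edge is 99 in front of the pin and 17 above it. Nothing is under the lip but the empty channel
- flap_gold (a joint): angle of that flap: 0 shut, level over the pocket, lip to the front; grows as the lip rises and goes over the top to the rear; 3.14 level behind the pin, red up, at its stop. Starts at 0 to 0.12. A friction hinge (0.03 N m, more than its weight) holds it wherever it is left: it does not fall either way by itself
- flap_red (a joint): the same for the red-labelled lane; starts shut (0 to 0.03)
- flap_blue (a joint): the same for the blue-labelled lane; starts at 3.05 to 3.14, red face up
- pod_gold: gold coffee capsule, loose, 37 across its flange, 26 high, about 15 g, flange down on the lane floor in the reserve pocket, its middle at lane x=22 to 28; origin at the centre of its underside. About 40 of free channel lie between it and the pocket's rear wall. Against the front stop its middle is at lane x=-67
- pod_red_1: red capsule at the front of the red-labelled lane, same size as the gold one, loose; origin at its top centre, 26 above the lane floor
- pod_red_2: red capsule behind it, likewise
- pod_red_3: red capsule under the red-labelled lane's flap, likewise
- pod_blue: blue capsule at the front of the blue-labelled lane, likewise
- espresso_cup: green and white espresso cup, 64x88x49, bystander at the left of the top; origin under its middle

How it is judged:
By the outcome, as a careful person would: the job done as asked, in the order asked, and still so for the second after the job is handed in, with the robot touching nothing.
It also fails if it takes over 45 s, if anything falls off the work surface, if the arm or the gripper's body presses on something with over 40 N, if the wrist force passes 120 N, or if a joint passes its speed limit or range.

ROBOT

A 6-joint arm with a two-finger parallel gripper is mounted at the origin on a cart in front of the work surface, level with it; the furniture and walls round the work are solid. World frame = base frame: x ahead of the robot, y to its left, z up, the work surface at z = 0. Lengths are in m, angles in rad, forces in N, time in s.
With the tool pointing down it reaches from about 0.275 to 1 m from the base axis. Payload 8.4 kg.
Tool frame: the origin (TCP) lies midway between the tips of the shut fingers; the grasp point (between the pads) lies 19 mm behind it; z points along the fingers, y is the line along which they close (so a half turn about z gives the same grasp; the last joint's range is limited). The gripper opens to 85 mm and grips with 20 to 120 N. Pads are 22 mm wide; open, the fingers measure 114 mm over their backs; the gripper's body (76 mm by 85 mm) begins 54 mm behind the grasp point. The pads swing forward as they close: fully open they stand 13 mm farther back than shut.
Start: joints at [1.159, 0.353, 1.633, -0, 1.155, -0.002], TCP at [0.249, 0.573, 0.231] pointing down, gripper open.
Joint ranges: [-2.63, 2.63], [-0.92, 2.1], [0.06, 2.66], [-1.3, 4.44], [0, 2.69], [-3.02, 3.02]. Speed limits (rad/s): [2.22, 2.22, 2.79, 3.14, 3.14, 3.14].

INTERFACE

Orientations are given as a unit quaternion [x, y, z, w].
In Python, from plant import arm, cams gives the robot as it stands (arm), with the cameras (cams).
- The arm moves only by the shell command python3 drive.py 'ROWS' [OPENING]. ROWS is a JSON list of rows, 1 to 12 of them, each an object with the fields sx, sy, sz (the shift in shares of 100 cm (1.0 is 100 cm)), ax, ay, az (a rotation vector in parts of the range, where 1.0 means 2 rad); a field left out counts as zero; each row shifts and turns the commanded pose from where the row before left it, along the tool's axes as they then stand; what a row does not reach is not made up. A row lasts 1/12 s, in which the tool goes at most 0.0417 m and 0.125 rad, less where a joint would pass 70% of its speed; a pose out of reach is approached as far as the arm can. OPENING is the opening from 0.0 (shut) to 1.0 (fully open), set as the command begins (- or left out keeps the last). The fingers move at their own pace and stop on an object; the grip force is fixed at half the most. Time passes only in rows, so rows that do not move let the fingers close. It prints the time, the measured TCP pose, the force, the opening and the grip force at its end. A shift or turn number past 1, either way, is cut back to 1. Input that does not fit is refused with a message, and nothing moves.
- arm.read_state(): the state, without advancing time (a new reading comes with each control period).
- cams.camera(name): name is "scene" or "top" or "wrist"; returns a dict with "frame" (420x560x3 uint8, red, green, blue), "intrinsics" (3x3 intrinsics, pixels), "xyz" and "orientation" of the camera in the world. Camera axes: x right, y down, z forward; pixel columns grow to the right and rows downward; lengths in m; the calibration is good to about 2 mm. A picture is of the moment at which its call begins. There is no depth.
- arm.sign_off(): hands the job in; it is judged then, once.
The state is a dict: "clock": time; "joint_pos": joint angles; "joint_vel": joint speeds; "effort": joint torques, N m; "tool_pos": TCP position; "tcp_rot": TCP orientation; "contact_force": force on the tool from outside, world axes, zero at the start; "wrist_torque": the same for the moment, N m; "grip_width": opening from 0.0 (shut) to 1.0 (fully open); "grasp_force": force on a finger pad.
Only numpy, scipy, OpenCV 4.12 (cv2) and the standard library are available. Lean on these libraries where they do the work, as an engineer would, in place of code of your own. Each camera call takes 0.05 s, during which the arm holds its last target. There are 200 camera calls.

## Working session

There is one attempt and no reset: what is moved stays moved. The work goes in short steps, Python scripts to look and compute and a shell command to move; the robot and the scene stay as the last step left them, time stands still between calls to the robot, and variables do not carry over. Pictures are saved under pics/ and viewed, at most 10 in all, crops included, and the job is handed in when it is done.

```bash
ls; mkdir -p pics; python3 - <<'E'
from plant import arm, cams
import cv2,json,numpy as np
s=arm.read_state();print(s['clock'],s['tool_pos'],s['tcp_rot'],s['grip_width'])
for n in('scene','top'):
    c=cams.camera(n);cv2.imwrite(f'pics/{n}0.png',c['frame'][:,:,::-1])
    print(n,np.round(c['intrinsics'],1).tolist(),c['xyz'],c['orientation'])
E
```

```text
drive.py
pics
plant.py
0.0 [0.2488118  0.57280597 0.23053606] [ 2.03471385e-01  9.79080635e-01 -6.93198593e-04 -1.56886863e-04] 1.0020667296480992
scene [[488.5, 0.0, 279.2], [0.0, 488.5, 200.8], [0.0, 0.0, 1.0]] [-0.04538753 -0.1101278   0.65395773] [ 0.77943415 -0.47188803  0.20614068 -0.35680542]
top [[517.4, 0.0, 277.5], [0.0, 517.4, 215.1], [0.0, 0.0, 1.0]] [0.28301948 0.20033488 1.27651099] [-0.67242767  0.73251592 -0.07915075  0.07068674]
```

View pics/top0.png

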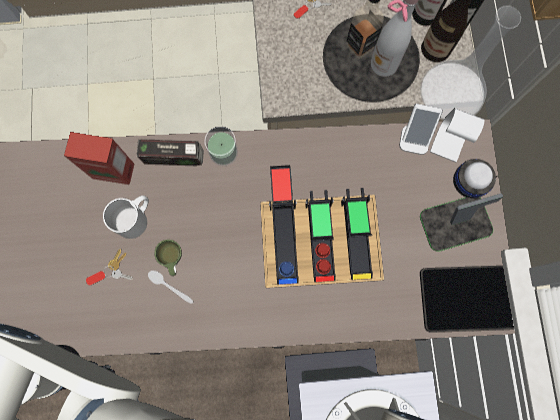

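View pics/scene0.png

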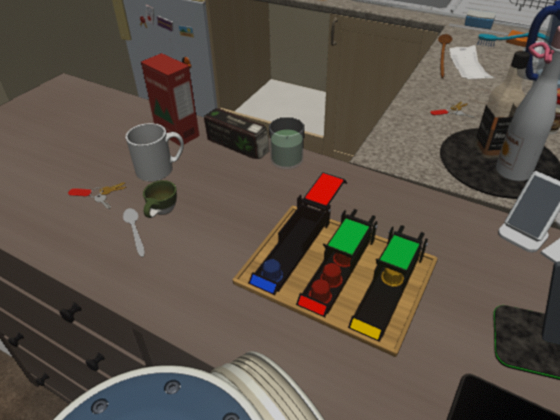

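The top view shows the yellow lane rightmost (label near pixel 362,275, green flap near 358,217). In the scene view its label is near (367,327), the flap near (401,252), and the gold capsule is visible at (392,278). I'll zoom in for precise points.

```bash
python3 - <<'E'
import cv2,numpy as np
t=cv2.imread('pics/top0.png')[180:300,250:400];s=cv2.imread('pics/scene0.png')[215:355,330:445]
a=cv2.resize(t,None,fx=5,fy=5,interpolation=cv2.INTER_CUBIC);cv2.imwrite('pics/topz.png',a)
b=cv2.resize(s,None,fx=4,fy=4,interpolation=cv2.INTER_CUBIC);cv2.imwrite('pics/scz.png',b)
E
```

```text
(no output)
```

View pics/topz.png

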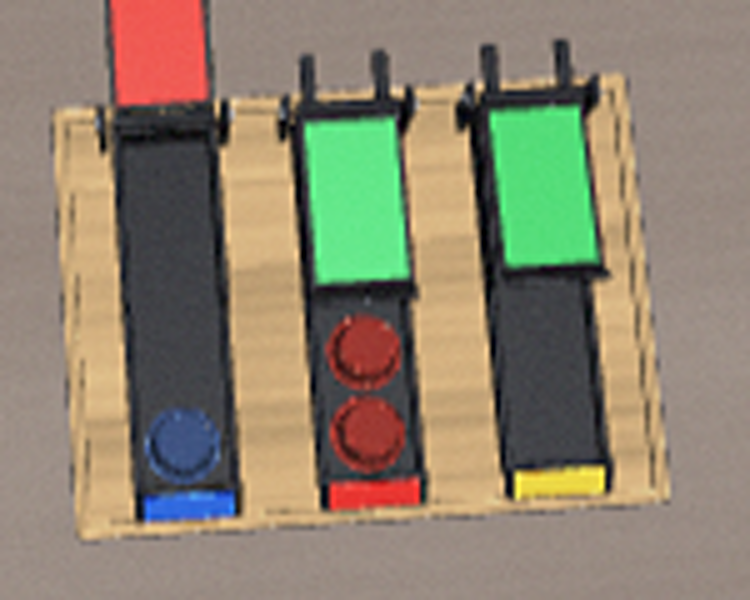

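View pics/scz.png

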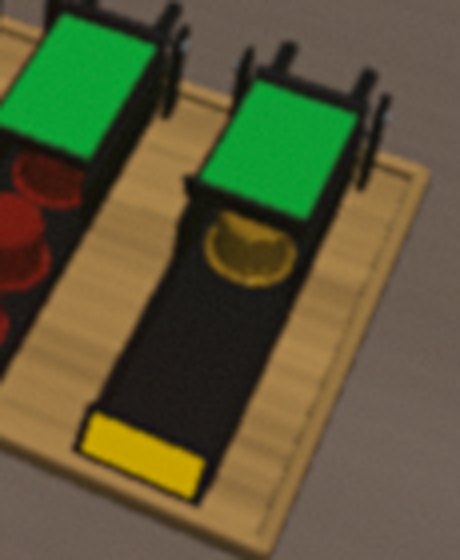

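```bash
cat > h.py <<'E'
import numpy as np
from scipy.spatial.transform import Rotation as R
K={'t':(np.array([[517.4,0,277.5],[0,517.4,215.1],[0,0,1]]),[0.28301948,0.20033488,1.27651099],[-0.67242767,0.73251592,-0.07915075,0.07068674]),
's':(np.array([[488.5,0,279.2],[0,488.5,200.8],[0,0,1]]),[-0.04538753,-0.1101278,0.65395773],[0.77943415,-0.47188803,0.20614068,-0.35680542])}
def proj(n,P):
    k,t,q=K[n];c=R.from_quat(q).inv().apply(np.atleast_2d(P)-t)@k.T
    return c[:,:2]/c[:,2:]
E
python3 - <<'E'
from h import *
from scipy.optimize import least_squares
tz=lambda L:np.array(L)/5+[250,180]-.4
sz=lambda L:np.array(L)/4+[330,215]-.375
def W(p,P):
    return R.from_euler('z',p[2]).apply(P)+[p[0],p[1],0]
def model(p):
    x,y,yaw,h,f,zs1,zs2,xo=p
    # lane frame of yellow (underside z .008), tray centre = lane (xo, +.09)
    tray=np.array([[xo+.1075,.09-.145,h],[xo-.1075,.09-.145,h],[xo-.1075,.09+.145,h],[xo+.1075,.09+.145,h]])
    strip=np.array([[-.090,.022,zs1],[-.090,-.022,zs1],[-.103,-.022,zs2],[-.103,.022,zs2]])
    c,s=np.cos(f),np.sin(f)
    lip=[]
    for b in(.025,-.025): # lip tip corners
        u,w=.099,.017; lip.append([.09-(u*c-w*s),b,.05+u*s+w*c])
    return W(p,tray),W(p,strip),W(p,np.array(lip))
def pred(p):
    T,S,L=model(p)
    return np.concatenate([proj('t',T),proj('s',T[:2]),proj('t',S),proj('s',S),proj('t',L),proj('s',L)])
obs=np.concatenate([tz([[622,75],[668,500],[82,538],[55,108]]),sz([[428,172],[268,557]]),
 tz([[512,473],[606,466],[606,491],[515,498]]),sz([[93,412],[207,460],[196,500],[80,450]]),
 tz([[503,275],[607,270]]),sz([[186,180],[310,215]])])
def res(p):
    return np.r_[(pred(p)-obs).ravel()[:],(p[3]-.012)*300,(p[4]-.06)*5,p[7]*300]
r=least_squares(res,[.5,-.05,0,.012,.05,.025,.015,0],loss='soft_l1')
print(np.round(r.x,4));print(np.round(pred(r.x)-obs,1).tolist())
E
```

```text
[ 0.4823 -0.0181 -0.0187  0.0112  0.1325  0.0268  0.0188 -0.0006]
[[0.4, -0.5], [0.6, -0.3], [-1.0, 0.1], [-0.9, 0.3], [0.7, -0.1], [0.3, 0.5], [0.5, -0.8], [-0.2, -0.6], [-0.2, 0.0], [-0.0, -0.1], [0.7, 0.2], [-0.3, 0.0], [-1.3, -0.3], [0.2, 0.1], [0.8, 0.8], [1.2, 0.4], [-0.7, -2.4], [-0.7, 0.5]]
```

The manual's scale: turns go in shares of 2 rad. Converting my numbers, -0.098 rad / 2 = -0.049.

```bash
cat >> h.py <<'E'
def lane():
    from plant import arm, cams
    s=arm.read_state();p=np.array(s['tool_pos'])-[.4823,-.0181,0]
    q=R.from_quat(s['tcp_rot']).as_matrix()
    print('t',round(s['clock'],2),'lane',np.round(R.from_euler('z',.0187).apply(p),4),'toolx',np.round(q[:,0],3),'toolz',np.round(q[:,2],3),'F',np.round(s['contact_force'],1),'g',round(s['grip_width'],2))
if __name__=='__main__':lane()
E
python3 drive.py '[{"az": -0.049},{"az": -0.049},{"az": -0.049},{"az": -0.0485}]' 0.0; python3 h.py
```

```text
clock: 0.43
tool_pos: [0.2489, 0.573, 0.2308]
tcp_rot: [0.007, 1.0, -0.0, -0.0]
contact_force: [-0.0, 0.6, -0.6]
grip_width: 0.453
grasp_force: 0.0
t 0.43 lane [-0.2444  0.5866  0.2308] toolx [-1.     0.014  0.   ] toolz [-0.    -0.001 -1.   ] F [-0.   0.6 -0.6] g 0.45
```

```bash
python3 drive.py '[{"sx": -0.0125,"sy": -0.0365},{"sx": -0.0125,"sy": -0.0365},{"sx": -0.0125,"sy": -0.0365},{"sx": -0.0125,"sy": -0.0365},{"sx": -0.0125,"sy": -0.0365},{"sx": -0.0125,"sy": -0.0365},{"sx": -0.0125,"sy": -0.0365},{"sx": -0.0125,"sy": -0.0365}]'; python3 drive.py '[{"sx": -0.0125,"sy": -0.0365,"sz": 0.005},{"sx": -0.0125,"sy": -0.0365,"sz": 0.005},{"sx": -0.0125,"sy": -0.0365,"sz": 0.01},{"sx": -0.0125,"sy": -0.0365,"sz": 0.01},{"sx": -0.0125,"sy": -0.0365,"sz": 0.01},{"sx": -0.0125,"sy": -0.0365,"sz": 0.01},{"sx": -0.0125,"sy": -0.0365,"sz": 0.01},{"sx": -0.0125,"sy": -0.0365,"sz": 0.01},{},{}]'; python3 h.py
```

```text
clock: 1.1
tool_pos: [0.3434, 0.2776, 0.2311]
tcp_rot: [0.009, 1.0, -0.0, -0.0]
contact_force: [1.5, 0.3, 0.1]
grip_width: 0.002
grasp_force: 0.0
clock: 1.93
tool_pos: [0.4378, -0.0162, 0.1606]
tcp_rot: [0.012, 1.0, 0.0, -0.001]
contact_force: [-0.3, 0.7, 0.2]
grip_width: -0.001
grasp_force: 0.0
t 1.93 lane [-0.0446  0.0011  0.1606] toolx [-1.     0.023  0.002] toolz [-0.002  0.    -1.   ] F [-0.3  0.7  0.2] g -0.0
```

```bash
python3 drive.py '[{"sy": -0.001,"sz": 0.03},{"sz": 0.03},{"sz": 0.025},{"sz": 0.015},{}]'; python3 h.py; python3 - <<'E'
from plant import arm, cams
import cv2
c=cams.camera('scene');cv2.imwrite('pics/s1.png',cv2.resize(c['frame'][180:360,290:470,::-1],None,fx=3,fy=3,interpolation=2))
E
```

```text
clock: 2.35
tool_pos: [0.4356, -0.0141, 0.059]
tcp_rot: [0.009, 1.0, 0.0, -0.003]
contact_force: [-0.2, 0.7, 0.8]
grip_width: 0.0
grasp_force: 0.0
t 2.35 lane [-0.0468  0.0031  0.059 ] toolx [-1.     0.017  0.005] toolz [-0.005  0.    -1.   ] F [-0.2  0.7  0.8] g 0.0
```

View pics/s1.png

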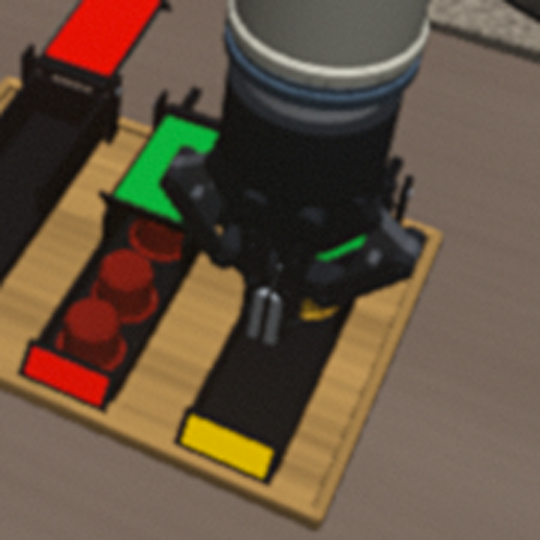

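The view shows the shut fingertips at about (263,320), in the empty channel in front of the lip. Knuckles clear the neighbouring flap. Next: get under the lip and lift.

```bash
python3 drive.py '[{"sy": -0.003,"sz": 0.014},{"sx": -0.012},{"sx": -0.012},{"sx": -0.008},{}]'; python3 h.py; python3 drive.py '[{"sz": -0.008},{"sx": -0.001,"sz": -0.008},{"sx": -0.003,"sz": -0.008},{}]'; python3 h.py
```

```text
clock: 2.82
tool_pos: [0.4632, -0.0184, 0.0465]
tcp_rot: [0.009, 1.0, 0.0, -0.008]
contact_force: [-21.9, 1.1, 6.8]
grip_width: 0.003
grasp_force: 11.2
t 2.82 lane [-0.0191 -0.0006  0.0465] toolx [-1.     0.018  0.016] toolz [-0.016  0.001 -1.   ] F [-21.9   1.1   6.8] g 0.0
clock: 3.15
tool_pos: [0.4745, -0.0187, 0.0736]
tcp_rot: [0.009, 1.0, 0.0, -0.0]
contact_force: [-7.9, 0.5, 4.5]
grip_width: -0.0
grasp_force: 3.9
t 3.15 lane [-0.0078 -0.0007  0.0736] toolx [-1.     0.019  0.001] toolz [-0.001  0.    -1.   ] F [-7.9  0.5  4.5] g -0.0
```

```bash
python3 drive.py '[{"sx": -0.003,"sz": -0.006},{"sx": -0.005,"sz": -0.006},{"sx": -0.006,"sz": -0.004},{}]'; python3 h.py;  python3 - <<'E'
from plant import arm, cams
import cv2
c=cams.camera('scene');cv2.imwrite('pics/s2.png',cv2.resize(c['frame'][160:340,300:480,::-1],None,fx=3,fy=3,interpolation=2))
E
```

```text
clock: 3.48
tool_pos: [0.4844, -0.0189, 0.0883]
tcp_rot: [0.009, 1.0, 0.0, -0.005]
contact_force: [-20.2, 2.1, 13.2]
grip_width: 0.002
grasp_force: 9.9
t 3.48 lane [ 0.0021 -0.0008  0.0883] toolx [-1.     0.019  0.009] toolz [-0.009  0.    -1.   ] F [-20.2   2.1  13.2] g 0.0
```

View pics/s2.png

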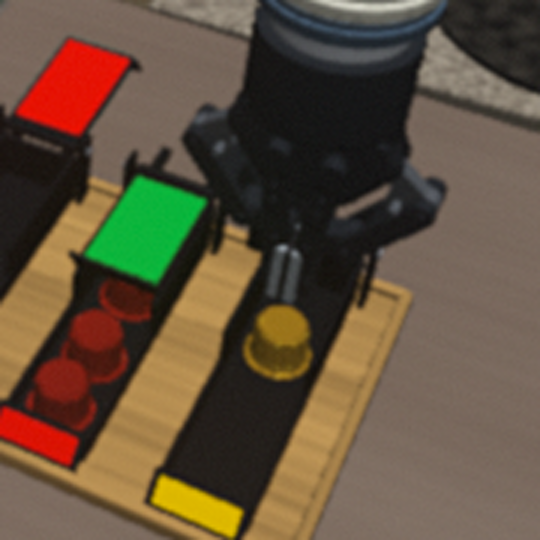

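```bash
python3 drive.py '[{"sz": -0.006},{"sx": -0.001,"sz": -0.006},{}]'; python3 h.py; python3 drive.py '[{"sx": -0.006,"sz": -0.004},{"sx": -0.006,"sz": -0.004},{}]'; python3 h.py;  python3 - <<'E'
from plant import arm, cams
import cv2
c=cams.camera('top');cv2.imwrite('pics/t2.png',cv2.resize(c['frame'][170:300,290:420,::-1],None,fx=4,fy=4,interpolation=2))
E
```

```text
clock: 3.78
tool_pos: [0.4913, -0.0193, 0.1015]
tcp_rot: [0.009, 1.0, -0.0, 0.002]
contact_force: [-1.3, 0.7, 0.2]
grip_width: -0.001
grasp_force: 0.7
t 3.78 lane [ 0.0091 -0.001   0.1015] toolx [-1.     0.019 -0.004] toolz [ 0.004 -0.    -1.   ] F [-1.3  0.7  0.2] g -0.0
clock: 4.03
tool_pos: [0.5035, -0.0197, 0.1086]
tcp_rot: [0.009, 1.0, -0.0, 0.002]
contact_force: [0.6, 0.7, 0.8]
grip_width: 0.003
grasp_force: 0.2
t 4.03 lane [ 0.0212 -0.0012  0.1086] toolx [-1.     0.019 -0.004] toolz [ 0.004 -0.    -1.   ] F [0.6 0.7 0.8] g 0.0
```

View pics/t2.png

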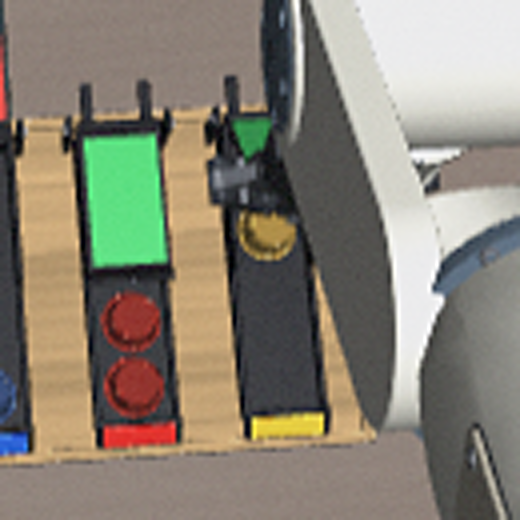

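The top view shows the green face steeply raised at (250,130), just behind the finger at (235,175). The capsule at (268,235) is undisturbed. I'll continue over the top.

```bash
python3 drive.py '[{"sx": -0.008},{"sx": -0.01,"sz": -0.001},{"sx": -0.01,"sz": -0.001},{"sx": -0.01,"sz": -0.001},{"sx": -0.01},{"sx": -0.01},{}]'; python3 h.py; python3 drive.py '[{"sx": -0.01,"sy": -0.001,"sz": 0.002},{"sx": -0.01,"sz": 0.002},{"sx": -0.008,"sz": 0.004},{}]'; python3 h.py
```

```text
clock: 4.67
tool_pos: [0.5615, -0.0207, 0.1104]
tcp_rot: [0.009, 1.0, -0.0, 0.001]
contact_force: [0.1, -0.2, -0.6]
grip_width: 0.001
grasp_force: 0.0
t 4.67 lane [ 0.0793 -0.0012  0.1104] toolx [-1.     0.019 -0.002] toolz [ 0.002 -0.    -1.   ] F [ 0.1 -0.2 -0.6] g 0.0
clock: 5.0
tool_pos: [0.5885, -0.0223, 0.1016]
tcp_rot: [0.009, 1.0, -0.0, 0.0]
contact_force: [-1.0, 0.0, -0.2]
grip_width: 0.003
grasp_force: 0.0
t 5.0 lane [ 0.1063 -0.0022  0.1016] toolx [-1.     0.019 -0.001] toolz [ 0.001 -0.    -1.   ] F [-1.   0.  -0.2] g 0.0
```

```bash
python3 drive.py '[{"sx": -0.01,"sz": 0.004},{"sx": -0.009,"sz": 0.006},{"sx": -0.007,"sz": 0.008},{"sx": -0.005,"sz": 0.009},{"sx": -0.003,"sz": 0.008},{"sx": -0.001,"sz": 0.006},{}]'; python3 h.py; python3 - <<'E'
from plant import arm, cams
import cv2
c=cams.camera('scene');cv2.imwrite('pics/s3.png',cv2.resize(c['frame'][120:320,300:500,::-1],None,fx=3,fy=3,interpolation=2))
E
```

```text
clock: 5.58
tool_pos: [0.6209, -0.0228, 0.0593]
tcp_rot: [0.009, 1.0, 0.0, -0.001]
contact_force: [-0.3, 0.5, -0.3]
grip_width: -0.0
grasp_force: 0.0
t 5.58 lane [ 0.1386 -0.0021  0.0593] toolx [-1.     0.019  0.003] toolz [-0.003  0.    -1.   ] F [-0.3  0.5 -0.3] g -0.0
```

View pics/s3.png

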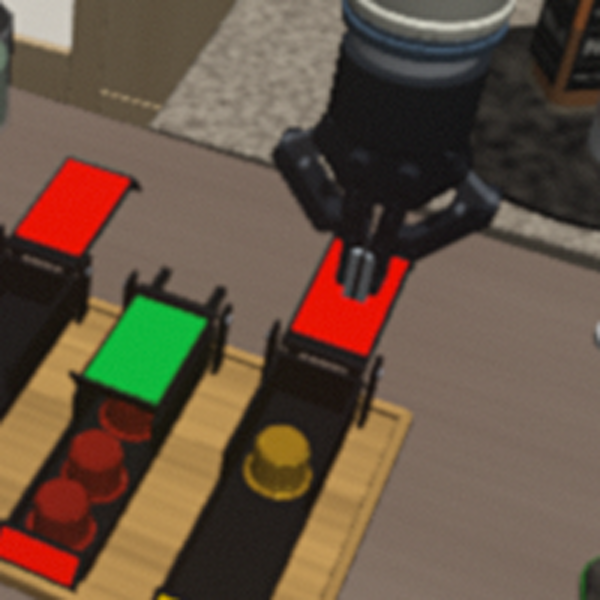

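The picture shows the flap nearly flat, red up, with the fingertip on it at (360,280). Next I'll press it down to its stop.

```bash
python3 drive.py '[{"sz": 0.003},{"sz": 0.002},{"sz": 0.002},{}]'; python3 h.py; python3 drive.py '[{"sz": 0.002},{}]'; python3 h.py
```

```text
clock: 5.97
tool_pos: [0.6217, -0.0229, 0.0542]
tcp_rot: [0.009, 1.0, -0.0, -0.0]
contact_force: [0.1, -0.0, 0.1]
grip_width: -0.001
grasp_force: 0.0
t 5.97 lane [ 0.1395 -0.0021  0.0542] toolx [-1.     0.019  0.   ] toolz [-0. -0. -1.] F [ 0.1 -0.   0.1] g -0.0
clock: 6.13
tool_pos: [0.6218, -0.0229, 0.0522]
tcp_rot: [0.009, 1.0, -0.0, -0.0]
contact_force: [-0.2, -0.7, -0.1]
grip_width: -0.003
grasp_force: 0.0
t 6.13 lane [ 0.1395 -0.0021  0.0522] toolx [-1.     0.019  0.   ] toolz [-0. -0. -1.] F [-0.2 -0.7 -0.1] g -0.0
```

```bash
python3 drive.py '[{"sz": 0.0015},{"sz": 0.0015},{}]'; python3 h.py; python3 drive.py '[{"sz": 0.001},{"sz": 0.001},{}]'; python3 h.py
```

```text
clock: 6.38
tool_pos: [0.622, -0.0229, 0.0512]
tcp_rot: [0.009, 1.0, -0.0, 0.0]
contact_force: [-6.5, 0.0, 19.5]
grip_width: 0.003
grasp_force: 9.4
t 6.38 lane [ 0.1398 -0.0021  0.0512] toolx [-1.     0.019 -0.   ] toolz [ 0. -0. -1.] F [-6.5  0.  19.5] g 0.0
clock: 6.63
tool_pos: [0.6221, -0.0229, 0.0508]
tcp_rot: [0.009, 1.0, -0.0, 0.0]
contact_force: [-12.7, 0.8, 35.8]
grip_width: 0.003
grasp_force: 17.7
t 6.63 lane [ 0.1399 -0.0022  0.0508] toolx [-1.     0.019 -0.001] toolz [ 0.001 -0.    -1.   ] F [-12.7   0.8  35.8] g 0.0
```

At the stop (36 N). Now I'll lift, move over the gap behind the capsule, and measure the capsule numerically.

```bash
python3 drive.py '[{"sz": -0.02},{"sz": -0.03},{"sz": -0.03},{"sx": 0.02,"sy": 0.001},{"sx": 0.03,"sy": 0.001},{"sx": 0.024},{},{}]'; python3 h.py; python3 - <<'E'
from plant import arm, cams
from h import *
import cv2
def L(x,y,z): return R.from_euler('z',-.0187).apply([x,y,z])+[.4823,-.0181,0]
for n,k in(('scene','s'),('top','t')):
    f=cams.camera(n)['frame'];cv2.imwrite(f'pics/m_{k}.png',f[:,:,::-1]);h=cv2.cvtColor(f,cv2.COLOR_RGB2HSV)
    m=(h[...,0]>18)&(h[...,0]<30)&(h[...,1]>150)
    u,v=proj(k,L(.025,0,.025))[0]
    M=np.zeros_like(m);M[int(v)-30:int(v)+30,int(u)-25:int(u)+25]=1
    r,c=np.nonzero(m&M);print(k,'pred',u,v,'gold',c.mean() if len(c) else 0,r.mean() if len(c) else 0,len(c),c.min(),c.max(),r.min(),r.max())
    a=np.linspace(0,6.283,60)
    for x in(.02,.025,.03):
        P=np.array([L(x+.0185*np.cos(t),.0185*np.sin(t),.013) for t in a]);q=proj(k,P);print(x,q.min(0),q.max(0))
E
```

```text
clock: 7.3
tool_pos: [0.5472, -0.0194, 0.1276]
tcp_rot: [0.009, 1.0, -0.0, 0.0]
contact_force: [0.6, -0.0, 0.2]
grip_width: 0.001
grasp_force: 0.0
t 7.3 lane [ 6.490e-02 -1.000e-04  1.276e-01] toolx [-1.     0.019 -0.   ] toolz [ 0. -0. -1.] F [ 0.6 -0.   0.2] g 0.0
s pred 392.53569144287104 272.65676149366266 gold 392.52287581699346 274.10021786492376 459 378 403 261 286
0.02 [379.3302692  270.88292972] [401.82494168 288.1686809 ]
0.025 [380.37729959 268.90252044] [402.78945372 286.05024543]
0.03 [381.41607316 266.9375146 ] [403.74630805 283.94885222]
t pred 356.7391264214747 226.24453168419384 gold 356.61290322580646 225.48387096774192 31 351 363 221 232
0.02 [348.75769759 221.84158671] [363.64450333 236.47521223]
0.025 [348.56465644 219.88110799] [363.43926091 234.49080615]
0.03 [348.37193064 217.92382204] [363.23435381 232.50965145]
```

```bash
python3 drive.py '[{"sx": -0.001,"sz": 0.03},{"sz": 0.03},{"sz": 0.02},{"sz": 0.015},{"sz": 0.008},{"sz": 0.006},{}]'; python3 h.py
```

```text
clock: 7.98
tool_pos: [0.5492, -0.0195, 0.0174]
tcp_rot: [0.009, 1.0, 0.0, -0.0]
contact_force: [-0.3, 0.4, -0.5]
grip_width: 0.003
grasp_force: 0.0
t 7.98 lane [ 0.0669 -0.0002  0.0174] toolx [-1.     0.019  0.001] toolz [-0.001  0.    -1.   ] F [-0.3  0.4 -0.5] g 0.0
```

```bash
python3 drive.py '[{"sx": 0.004},{"sx": 0.006},{"sx": 0.006},{"sx": 0.006},{"sx": 0.006},{"sx": 0.006},{"sx": 0.006},{"sx": 0.006},{"sx": 0.006},{"sx": 0.006},{"sx": 0.006},{"sx": 0.006}]'; python3 h.py; python3 drive.py '[{"sx": 0.005},{"sx": 0.005},{"sx": 0.004},{"sx": 0.004},{"sx": 0.003},{"sx": 0.003},{"sx": 0.002},{"sx": 0.002},{"sx": 0.002},{}]'; python3 h.py
```

```text
clock: 8.98
tool_pos: [0.4783, -0.0181, 0.0183]
tcp_rot: [0.009, 1.0, 0.0, -0.0]
contact_force: [1.7, -0.1, 1.2]
grip_width: 0.003
grasp_force: 0.7
t 8.98 lane [-0.004  -0.0001  0.0183] toolx [-1.     0.019  0.   ] toolz [-0.  0. -1.] F [ 1.7 -0.1  1.2] g 0.0
clock: 9.82
tool_pos: [0.4485, -0.0176, 0.0182]
tcp_rot: [0.009, 1.0, -0.0, -0.0]
contact_force: [0.7, 0.2, -0.4]
grip_width: 0.003
grasp_force: 0.2
t 9.82 lane [-0.0338 -0.0001  0.0182] toolx [-1.     0.019  0.   ] toolz [-0. -0. -1.] F [ 0.7  0.2 -0.4] g 0.0
```

```bash
python3 drive.py '[{"sx": 0.0015},{"sx": 0.0015},{}]'; python3 h.py; python3 drive.py '[{"sx": 0.001},{"sx": 0.001},{}]'; python3 h.py
```

```text
clock: 10.07
tool_pos: [0.4453, -0.0176, 0.0182]
tcp_rot: [0.009, 1.0, -0.0, -0.0]
contact_force: [-0.1, 0.5, 0.0]
grip_width: 0.0
grasp_force: 0.0
t 10.07 lane [-0.037  -0.0001  0.0182] toolx [-1.     0.019  0.001] toolz [-0.001 -0.    -1.   ] F [-0.1  0.5  0. ] g 0.0
clock: 10.32
tool_pos: [0.4436, -0.0175, 0.0182]
tcp_rot: [0.009, 1.0, -0.0, -0.0]
contact_force: [-0.2, -0.1, 0.6]
grip_width: 0.0
grasp_force: 0.0
t 10.32 lane [-0.0387 -0.0001  0.0182] toolx [-1.     0.019  0.   ] toolz [-0. -0. -1.] F [-0.2 -0.1  0.6] g 0.0
```

```bash
for i in 1; do python3 drive.py '[{"sx": 0.001},{"sx": 0.001},{}]'; done; python3 h.py; python3 drive.py '[{"sx": 0.001},{}]'; python3 h.py; python3 drive.py '[{"sx": 0.001},{}]'; python3 h.py
```

```text
clock: 10.57
tool_pos: [0.4418, -0.0175, 0.0183]
tcp_rot: [0.009, 1.0, 0.0, -0.0]
contact_force: [0.7, 0.4, -0.5]
grip_width: -0.002
grasp_force: 0.1
t 10.57 lane [-0.0405 -0.0001  0.0183] toolx [-1.     0.019  0.   ] toolz [-0.  0. -1.] F [ 0.7  0.4 -0.5] g -0.0
clock: 10.73
tool_pos: [0.4414, -0.0175, 0.0184]
tcp_rot: [0.009, 1.0, -0.0, 0.001]
contact_force: [1.6, -0.3, 0.1]
grip_width: 0.002
grasp_force: 0.7
t 10.73 lane [-0.0409 -0.0001  0.0184] toolx [-1.     0.019 -0.001] toolz [ 0.001 -0.    -1.   ] F [ 1.6 -0.3  0.1] g 0.0
clock: 10.9
tool_pos: [0.4411, -0.0175, 0.0186]
tcp_rot: [0.009, 1.0, -0.0, 0.001]
contact_force: [3.5, 0.6, 0.3]
grip_width: -0.001
grasp_force: 1.9
t 10.9 lane [-0.0412 -0.0001  0.0186] toolx [-1.     0.019 -0.002] toolz [ 0.002 -0.    -1.   ] F [3.5 0.6 0.3] g -0.0
```

It's against the stop. Back off, lift and look.

```bash
python3 drive.py '[{"sx": -0.004},{"sx": -0.016},{"sz": -0.03},{"sz": -0.04},{"sz": -0.04},{"sz": -0.04},{"sy": 0.04},{"sy": 0.04},{"sy": 0.04},{"sy": 0.04},{"sy": 0.04},{"sy": 0.04}]'; python3 drive.py '[{"sx": 0.02,"sy": 0.036},{"sx": 0.02,"sy": 0.036},{"sx": 0.02,"sy": 0.036},{},{}]';python3 h.py;  python3 - <<'E'
from plant import arm, cams
import cv2,numpy as np
a,b=[cams.camera(n)['frame'][:,:,::-1] for n in('scene','top')]
z=lambda i,f:cv2.resize(i,(400,480),interpolation=2)
cv2.imwrite('pics/f.png',np.hstack([z(a[150:354,270:440],2),z(b[150:300,265:390],2)]))
E
```

```text
clock: 11.9
tool_pos: [0.4634, 0.2237, 0.168]
tcp_rot: [0.009, 1.0, -0.0, -0.001]
contact_force: [1.3, -0.7, -0.2]
grip_width: 0.001
grasp_force: 0.0
clock: 12.32
tool_pos: [0.4048, 0.3325, 0.1678]
tcp_rot: [0.007, 1.0, -0.001, -0.001]
contact_force: [0.6, 0.5, -0.0]
grip_width: 0.005
grasp_force: 0.0
t 12.32 lane [-0.084   0.3491  0.1678] toolx [-1.     0.015  0.001] toolz [-0.001 -0.001 -1.   ] F [ 0.6  0.5 -0. ] g 0.0
```

View pics/f.png

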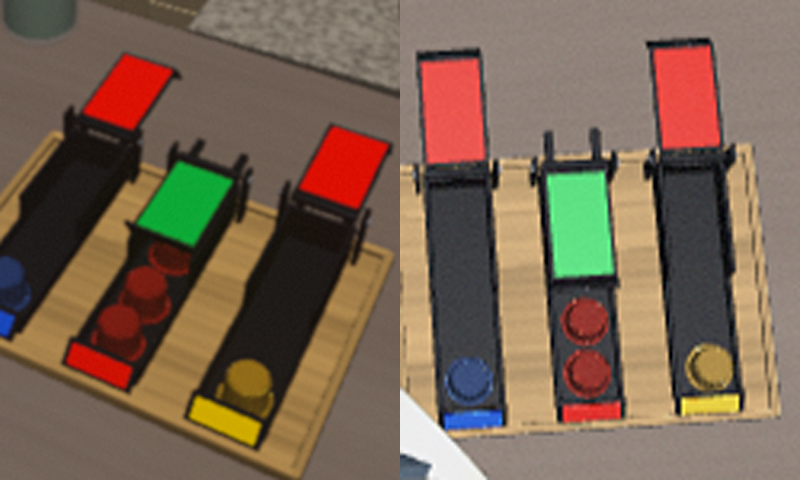

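The final views show the yellow lane's flap flat with red up at (685,97). The gold capsule at (710,367) stands against the front stop just as the blue one does, and the other lanes are unchanged. I'm handing it in.

```bash
python3 -c "
from plant import arm, cams
print(arm.sign_off())"
```

```text
the job is handed in; nothing more can be done
None
```

I flipped the yellow lane's flap right over so it lies flat behind its hinge, red side up, then pushed the gold capsule against the front stop; the job was handed in at about 12 s, with the other two lanes unchanged in the final pictures and the cup not approached.

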